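Raise the cell caddy's carry handle and park the caddy in the cleared bay

TASK

First clear the yellow-taped bay: move the one small thing that stands in it to a free spot outside the tape, standing on the table as before. Then swing the blue caddy's folded carry handle all the way up until it snaps home upright, and carry the caddy by that handle into the bay, set down with all four feet inside the tape and both cells still in it. Leave everything else where it stands, keep the caddy roughly level and do not let go of it in the air.

Things in the scene. Friction and masses are not known exactly. Their poses are not given: they have to be found in the camera images.
- bay_centre (a point): centre, on the table top, of the bay: a rectangle of four yellow tape strips 12 mm wide and flat on the table, 150 mm (its x) by 170 mm (its y) inside the strips. It lies left or right, the caddy on the other side. The table from x = 0.45 to 0.72 is bare there; nearer on the right lies grey felt 4 mm thick, leads lie beyond y = 0.2, a scrap heap where y < -0.35 and x > 0.57.
- caddy_centre (a point): centre of the blue plastic caddy, an open tray 110 mm (its x) by 130 mm (its y) and 62 mm high (the bosses, one in the middle of each short side, make it 138 mm and the handle's hubs 155 mm long in y); the point lies 31 mm above its underside, its z is up when level. Walls 4 mm, floor about 8 mm above the table. Loose, all told 0.6 to 1 kg; pull the handle round its arc, a straight lift too early tips the caddy.
- handle_hinge (a point): midpoint of the handle's hinge axis, which runs along the caddy's y, 60 mm above the caddy's underside and centred on it; same axes as the caddy.
- handle_grip (a point): middle of the handle's black ribbed rubber sleeve, 15 mm thick and 80 mm long, which runs along the caddy's y and lies 92 mm from the hinge axis. Folded, it lies about level off the caddy's -x side, 29 mm clear of the wall; upright, it is 152 mm above the caddy's underside, above its centre. It turns on the steel wire with a little friction, so the lifted caddy hangs level, swaying for about a second.
- handle (a joint): handle angle in rad: 0 = folded level towards the caddy's -x, 1.571 = upright against its end stop. It swings up and over from -x to the top. From the start up to 1.15 two spring struts (red, one on each short side) push it back with up to about 1.6 N (with its weight) at the sleeve; past 1.3 they snap it to the stop and hold it there; let go earlier, it falls back.
- cell_1_centre (a point): centre of the green round cell, 18 mm thick, 67 mm long, lying loose in the caddy along its y
- cell_2_centre (a point): centre of the purple round cell, 18 mm thick, 67 mm long, lying loose in the caddy along its y
- big_capacitor_centre (a point): centre, half-way up, of the dark blue upright capacitor, 30 mm thick, 54 mm high, loose. One of the capacitor, glue bottle and carton stands in the bay, one behind the caddy, one behind the bay.
- glue_bottle_centre (a point): centre, half-way up, of the grey glue bottle, body 37 mm thick up to 45 mm, cap 31 mm thick, 60 mm high in all, loose, upright
- part_box_1_centre (a point): centre, half-way up, of the small closed brown carton, 45 mm (its x) by 62 mm (its y), 40 mm high, loose
- amber_bottle_centre (a point): centre, half-way up, of the amber bottle with black cap, 50 mm thick, 134 mm high; a loose bystander between caddy and bay
- red_cup_centre (a point): centre, half-way up, of the red plastic cup, 70 mm wide, 78 mm high; a loose bystander at the left front
- foot_fl (a point): underside of the caddy's foot at its -x, +y corner (feet are 14 mm discs, 46 mm and 56 mm from the centre)
- foot_fr (a point): underside of the foot at -x, -y
- foot_bl (a point): underside of the foot at +x, +y
- foot_br (a point): underside of the foot at +x, -y

How it is judged:
On the way, in this order (a step that is already met when the one before it is completed fails the run):
1. the bay is clear: capacitor, glue bottle and carton all stand outside the tape, let go ((x of big_capacitor_centre in the frame of bay_centre above 0.09 m or x of big_capacitor_centre in the frame of bay_centre below -0.09 m or y of big_capacitor_centre in the frame of bay_centre above 0.1 m or y of big_capacitor_centre in the frame of bay_centre below -0.1 m) and angle between each of big_capacitor_centre, glue_bottle_centre, part_box_1_centre's own z axis and vertical below 0.15 rad and height (world z) of big_capacitor_centre between 0.019 and 0.035 m and (x of glue_bottle_centre in the frame of bay_centre above 0.09 m or x of glue_bottle_centre in the frame of bay_centre below -0.09 m or y of glue_bottle_centre in the frame of bay_centre above 0.1 m or y of glue_bottle_centre in the frame of bay_centre below -0.1 m) and height (world z) of glue_bottle_centre between 0.022 and 0.038 m and (x of part_box_1_centre in the frame of bay_centre above 0.09 m or x of part_box_1_centre in the frame of bay_centre below -0.09 m or y of part_box_1_centre in the frame of bay_centre above 0.1 m or y of part_box_1_centre in the frame of bay_centre below -0.1 m) and height (world z) of part_box_1_centre between 0.012 and 0.028 m and contact force between the fingers and big_capacitor below 0.1 N and contact force between the fingers and glue_bottle below 0.1 N and contact force between the fingers and part_box_1 below 0.1 N), for 0.2 s.
2. the handle is seated upright while the caddy still stands (value of joint handle above 1.5 rad and height (world z) of caddy_centre below 0.055 m), for 0.2 s.
3. the caddy is lifted by its upright handle (value of joint handle above 1.5 rad and height (world z) of caddy_centre above 0.061 m and distance between the grasp point and handle_grip below 0.04 m), for 0.2 s.
At the end, for the whole second after the job is handed in: Caddy level and at rest on the table, centres of its four feet inside the tape (150 x 170 mm), handle upright in its detent (over 1.5 rad), both cells in it; capacitor, glue bottle and carton standing on the table, centres at least 15 mm outside the bay (x of foot_fl in the frame of bay_centre between -0.075 and 0.075 m and y of foot_fl in the frame of bay_centre between -0.085 and 0.085 m and x of foot_fr in the frame of bay_centre between -0.075 and 0.075 m and y of foot_fr in the frame of bay_centre between -0.085 and 0.085 m and x of foot_bl in the frame of bay_centre between -0.075 and 0.075 m and y of foot_bl in the frame of bay_centre between -0.085 and 0.085 m and x of foot_br in the frame of bay_centre between -0.075 and 0.075 m and y of foot_br in the frame of bay_centre between -0.085 and 0.085 m and height (world z) of caddy_centre below 0.036 m and angle between caddy_centre's own z axis and vertical below 0.06 rad and value of joint handle above 1.5 rad and linear speed of caddy below 0.02 m/s and x of cell_1_centre in the frame of caddy_centre between -0.055 and 0.055 m and y of cell_1_centre in the frame of caddy_centre between -0.065 and 0.065 m and z of cell_1_centre in the frame of caddy_centre between -0.031 and 0.031 m and x of cell_2_centre in the frame of caddy_centre between -0.055 and 0.055 m and y of cell_2_centre in the frame of caddy_centre between -0.065 and 0.065 m and z of cell_2_centre in the frame of caddy_centre between -0.031 and 0.031 m and (x of big_capacitor_centre in the frame of bay_centre above 0.09 m or x of big_capacitor_centre in the frame of bay_centre below -0.09 m or y of big_capacitor_centre in the frame of bay_centre above 0.1 m or y of big_capacitor_centre in the frame of bay_centre below -0.1 m) and angle between each of big_capacitor_centre, glue_bottle_centre, part_box_1_centre's own z axis and vertical below 0.15 rad and height (world z) of big_capacitor_centre between 0.019 and 0.035 m and (x of glue_bottle_centre in the frame of bay_centre above 0.09 m or x of glue_bottle_centre in the frame of bay_centre below -0.09 m or y of glue_bottle_centre in the frame of bay_centre above 0.1 m or y of glue_bottle_centre in the frame of bay_centre below -0.1 m) and height (world z) of glue_bottle_centre between 0.022 and 0.038 m and (x of part_box_1_centre in the frame of bay_centre above 0.09 m or x of part_box_1_centre in the frame of bay_centre below -0.09 m or y of part_box_1_centre in the frame of bay_centre above 0.1 m or y of part_box_1_centre in the frame of bay_centre below -0.1 m) and height (world z) of part_box_1_centre between 0.012 and 0.028 m); the robot touches nothing.
It fails at once if the amber bottle or the red cup is moved by over 30 mm or tipped (distance of any of amber_bottle_centre, red_cup_centre from where it was at the start of the episode above 0.03 m or angle between any of amber_bottle_centre, red_cup_centre's own z axis and vertical above 0.4 rad).
It fails at once if two of capacitor, glue bottle and carton are moved by over 30 mm (only the one in the bay is to be moved) (distance of each of big_capacitor_centre, glue_bottle_centre from where it was at the start of the episode above 0.03 m or distance of each of big_capacitor_centre, part_box_1_centre from where it was at the start of the episode above 0.03 m or distance of each of glue_bottle_centre, part_box_1_centre from where it was at the start of the episode above 0.03 m).
It fails at once if capacitor, glue bottle or carton is tipped over (angle between any of big_capacitor_centre, glue_bottle_centre, part_box_1_centre's own z axis and vertical above 0.8 rad).
It fails at once if the caddy is tilted by over 0.45 rad (angle between caddy_centre's own z axis and vertical above 0.45 rad).
It fails at once if the caddy is let go more than 25 mm above the table (height (world z) of caddy_centre above 0.056 m and contact force between the fingers and caddy below 0.1 N).
It also fails if it takes over 67 s, if anything falls off the work surface, if the arm or the gripper's body presses on something with over 40 N, if the wrist force passes 120 N, or if a joint passes its speed limit or range.

ROBOT

A 7-joint arm with a two-finger parallel gripper is mounted at the origin on a cart in front of the work surface, level with it; the furniture and walls round the work are solid. World frame = base frame: x ahead of the robot, y to its left, z up, the work surface at z = 0. Lengths are in m, angles in rad, forces in N, time in s.
With the tool pointing down it reaches from about 0.35 to 0.9 m from the base axis. Payload 7.2 kg.
Tool frame: the origin (TCP) lies midway between the tips of the shut fingers; the grasp point (between the pads) lies 19 mm behind it (robot.grip_depth is the distance from the TCP to the grasp point, in m); z points along the fingers, y is the line along which they close (so a half turn about z gives the same grasp; the last joint's range is limited). The gripper opens to 88 mm and grips with 3 to 60 N. Pads are 20 mm wide; open, the fingers measure 115 mm over their backs; the gripper's body (75 mm by 178 mm) begins 61 mm behind the grasp point.
Start: joints at [1.253, 0.411, -0.013, 1.596, 0.006, 1.134, -0.082], TCP at [0.154, -0.606, 0.223] pointing down, gripper open.
Joint ranges: [-2.95, 2.95], [-0.29, 1.99], [-1.47, 1.44], [0.14, 2.54], [-1.03, 4.17], [0.13, 1.85], [-2.86, 2.86]. Speed limits (rad/s): [2.39, 2.39, 3.01, 3.01, 3.14, 3.14, 3.14].

INTERFACE

Orientations are given as [roll, pitch, yaw] about the fixed x, y, z axes, in that order (R = Rz(yaw) Ry(pitch) Rx(roll)).
In Python, from bench import monitor, grab_frame, get_calibration, robot gives the robot as it stands.
- The arm moves only by the tool jog_arm, never from a script. Its argument "rows" is a list of rows, each a list of 3 entries, a list of its own where there are three numbers: the shift along the tool's x, y, z in m, then the turn, a rotation vector about the tool's x, y, z in rad, then the closure, from 0 (fully open) to 1 (shut). In form: [[[x, y, z], [ax, ay, az], grip], ...]. A call has 1 to 12 rows; each row shifts and turns the commanded pose from where the row before left it, along the tool's axes as they then stand; what a row does not reach is not made up. A row lasts 1/10 s, in which the tool goes at most 50 mm and 8.59 degrees, less where a joint would pass 70% of its speed; a pose out of reach is approached as far as the arm can. A call with a gripper value outside its range is refused whole. The fingers move at their own pace and stop on an object; the grip force is fixed at half the most. Time passes only in rows, so rows that do not move let the fingers close. It gives the time, the measured TCP pose, the force, the opening and the grip force at its end, in the units of the state.
- monitor.sense(): the state, without advancing time (a new reading comes with each control period).
- grab_frame(name): name is "side" or "top"; returns (picture, depth): 420x560x3 uint8, red, green, blue; 420x560 float32, m along the optical axis (not along the pixel's ray), 0 where there is no reading.
- get_calibration(name): a dict with "fx", "fy", "cx", "cy" (pixels), "eye" and "orientation" of the camera in the world. Camera axes: x right, y down, z forward; pixel columns grow to the right and rows downward; lengths in m; the calibration is good to about 2 mm. A picture is of the moment at which its call begins. get_calibration takes no time and is no camera call.
- robot.sign_off(): hands the job in; it is judged then, once.
The state is a dict: "clock": time; "qpos": joint angles; "joint_vel": joint speeds; "tau": joint torques, N m; "position": TCP position; "tool_rot": TCP orientation; "wrist_force": force on the tool from outside, world axes, zero at the start; "moment": the same for the moment, N m; "grip_width": opening from 0.0 (shut) to 1.0 (fully open); "finger_force": force on a finger pad.
Only numpy, scipy, OpenCV 4.12 (cv2) and the standard library are available. Lean on these libraries where they do the work, as an engineer would, in place of code of your own. Each camera call takes 0.05 s, during which the arm holds its last target. There are 200 camera calls.

## Working session

There is one attempt and no reset: what is moved stays moved. The work goes in short steps, Python scripts to look and compute and a tool call to move; the robot and the scene stay as the last step left them, time stands still between calls to the robot, and variables do not carry over. Pictures are saved under pics/ and viewed, at most 10 in all, crops included, and the job is handed in when it is done.

Besides the shell and the picture viewer there is one more tool, called in YAML: its name, and indented under it one key for each argument. jog_arm: Moves the arm, as the interface text tells. Its arguments: {"type":"object","properties":{"rows":{"type":"array"}},"required":["rows"]}

```bash
mkdir -p pics; cat > h.py <<'E'
import numpy as np, cv2
from scipy.spatial.transform import Rotation as R
from bench import monitor, grab_frame, get_calibration, robot
def cam(n):
    c=get_calibration(n); return c
def points(n,d):
    c=cam(n); v,u=np.mgrid[:d.shape[0],:d.shape[1]]
    P=np.stack([(u-c['cx'])/c['fx']*d,(v-c['cy'])/c['fy']*d,d],-1)
    o=np.array(c['orientation'],float)
    M=o if o.shape==(3,3) else R.from_euler('xyz',o).as_matrix()
    return P@M.T+np.array(c['eye'])
def shot(n,f):
    p,d=grab_frame(n); cv2.imwrite('pics/%s.png'%f,p[:,:,::-1]); np.savez('/tmp/%s.npz'%f,p=p,d=d); return p,d
def load(f):
    z=np.load('/tmp/%s.npz'%f); return z['p'],z['d']
E
python3 - <<'E'
from h import *
for n in('top','side'):
    print(get_calibration(n)); shot(n,n+'0')
print(monitor.sense())
E
```

```text
{'fx': 426.8892659758885, 'fy': 426.8892659758885, 'cx': 272.9837141345559, 'cy': 213.65964865882304, 'eye': array([ 0.4053658 , -0.05658663,  1.02634039]), 'orientation': array([-2.97615116,  0.02691177, -1.57611349])}
{'fx': 534.5608507191487, 'fy': 534.5608507191487, 'cx': 279.89188967324293, 'cy': 213.35551616467018, 'eye': array([-0.12722722, -1.11781228,  0.68463308]), 'orientation': array([-2.02773475,  0.0086714 , -0.58223997])}
{'clock': 0.1, 'qpos': array([ 1.25284145,  0.41180339, -0.01272809,  1.5969242 ,  0.00559502,
        1.13429305, -0.08220254]), 'joint_vel': array([-0.00017168, -0.00279884,  0.00079537, -0.00229328, -0.00104506,
        0.00073214, -0.00075738]), 'tau': array([ 2.28143399e-03, -5.89102221e+01,  6.43748380e-01, -2.91713887e+01,
       -5.37944015e-02,  1.44382910e-02,  6.98547660e-05]), 'position': array([ 0.15434611, -0.60519185,  0.22191817]), 'tool_rot': array([-3.14020290e+00,  8.70467385e-05,  2.49789046e-01]), 'wrist_force': array([0.72895418, 0.87647724, 0.10706419]), 'moment': array([-0.03819196, -0.00726374, -0.03202533]), 'finger_force': 0.0, 'grip_width': 1.0060358420124713}
```

View pics/top0.png

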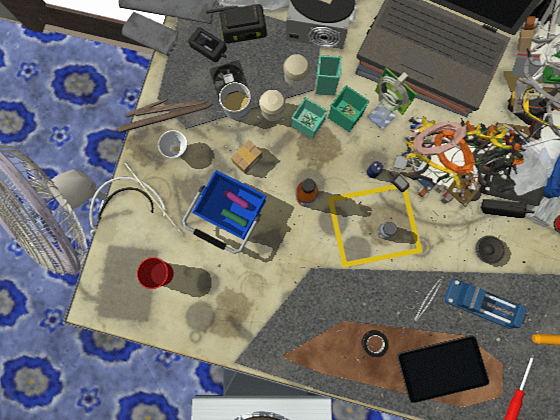

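View pics/side0.png

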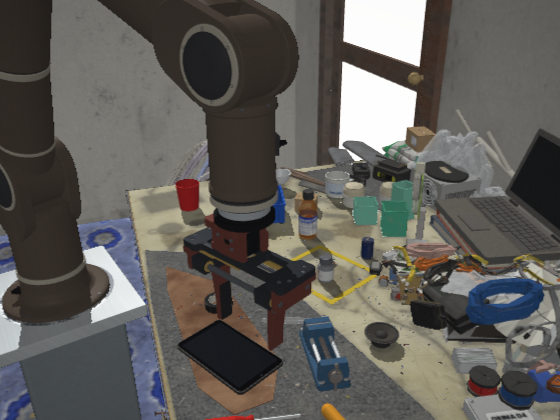

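The top view shows the caddy at (230,205) with its sleeve at (210,239), the bay at (375,225) with the glue bottle in it at (388,230), the capacitor at (375,170), the carton at (247,156), amber bottle at (307,190) and cup at (153,273). Now I measure by masks and rays.

```bash
cat >> h.py <<'E'
def toplane(n,uv,z):
    c=cam(n); uv=np.atleast_2d(uv).astype(float); M=R.from_euler('xyz',c['orientation']).as_matrix(); e=np.array(c['eye'])
    r=np.c_[(uv[:,0]-c['cx'])/c['fx'],(uv[:,1]-c['cy'])/c['fy'],np.ones(len(uv))]@M.T
    return e+r*((z-e[2])/r[:,2])[:,None]
def mask(p,lo,hi,box=None):
    h=cv2.cvtColor(p,cv2.COLOR_RGB2HSV); m=cv2.inRange(h,lo,hi)
    if box: k=np.zeros_like(m); x0,y0,x1,y1=box; k[y0:y1,x0:x1]=1; m*=k
    return m
E
python3 - <<'E'
from h import *
p,d=load('top0'); P=points('top',d)
def rect(X): r=cv2.minAreaRect((X[:,:2]*1000).astype(np.float32)); return r,np.round(cv2.boxPoints(r))
m=mask(p,(22,150,130),(32,255,255),(320,175,430,275))
v,u=np.nonzero(m); X=toplane('top',np.c_[u,v],0.0); print('bay',len(u),*rect(X))
m=mask(p,(105,120,40),(125,255,255),(180,160,280,250))
v,u=np.nonzero(m); D=P[v,u]; print('caddy pts',len(u),np.percentile(D[:,2],[1,50,95,99]))
k=(D[:,2]>0.05)&(D[:,2]<.07); print('rim',k.sum(),*rect(D[k]))
m=mask(p,(0,0,0),(180,255,45),(185,220,235,255))
v,u=np.nonzero(m); D=P[v,u]; k=(D[:,2]>.045)&(D[:,2]<.08); print('sleeve',k.sum(),D[k].mean(0),*rect(D[k]))
# elevated clusters near the bench
Z=((P[:,:,2]>.02)&(P[:,:,2]<.16)&(d>0)).astype(np.uint8)
for nm,b in dict(glue=(370,215,412,248),cap=(362,155,392,182),carton=(230,140,266,175),amber=(293,172,325,210),cup=(133,255,175,292)).items():
    S=P[b[1]:b[3],b[0]:b[2]].reshape(-1,3); zt=S[S[:,2]<.2][:,2]; t=np.percentile(zt[zt>.02],95); k=(abs(S[:,2]-t)<.01); print(nm,k.sum(),'top',round(t,3),*rect(S[k]))
E
```

```text
bay 1160 ((549.2588500976562, -273.512939453125), (173.9326934814453, 193.8343048095703), 10.503028869628906) [[ 446. -194.]
 [ 481. -385.]
 [ 652. -353.]
 [ 617. -162.]]
caddy pts 2480 [0.00364856 0.00963395 0.06305447 0.06627825]
rim 635 ((591.0701904296875, 70.61296844482422), (140.57171630859375, 114.6803207397461), 61.90755844116211) [[507.  36.]
 [609. -18.]
 [675. 106.]
 [574. 160.]]
sleeve 197 [0.5094921  0.11330234 0.06617449] ((509.9351501464844, 113.83403015136719), (78.27692413330078, 13.286949157714844), 62.02334213256836) [[486.  82.]
 [497.  76.]
 [534. 145.]
 [522. 152.]]
glue 138 top 0.061 ((531.6007080078125, -295.2122802734375), (27.201133728027344, 28.292673110961914), 53.65400314331055) [[ 512. -298.]
 [ 535. -315.]
 [ 551. -293.]
 [ 528. -276.]]
cap 128 top 0.053 ((677.95361328125, -272.89373779296875), (28.308761596679688, 28.249343872070312), 42.77799987792969) [[ 658. -272.]
 [ 677. -293.]
 [ 698. -274.]
 [ 679. -253.]]
carton 479 top 0.043 ((715.7473754882812, 35.21896743774414), (47.51959228515625, 62.071800231933594), 45.718257904052734) [[677.  40.]
 [721.  -3.]
 [755.  31.]
 [710.  74.]]
amber 146 top 0.136 ((616.2684326171875, -107.73143005371094), (26.145418167114258, 27.88361167907715), 0.805554986000061) [[ 603.  -94.]
 [ 603. -122.]
 [ 630. -121.]
 [ 629.  -94.]]
cup 174 top 0.079 ((433.9073181152344, 238.70094299316406), (67.62396240234375, 67.94486999511719), 45.61539077758789) [[386. 238.]
 [435. 191.]
 [482. 239.]
 [433. 287.]]
```

jog_arm:
  rows:
    - [[0, 0, 0], [0, 0, -0.139], 0]
    - [[0, 0, 0], [0, 0, -0.139], 0]
    - [[0, 0, 0], [0, 0, -0.139], 0]
    - [[0, 0, 0], [0, 0, -0.139], 0]
    - [[0, 0, 0], [0, 0, -0.139], 0]
    - [[0, 0, 0], [0, 0, -0.139], 0]
    - [[0.035, 0.0145, 0], [0, 0, 0], 0]
    - [[0.035, 0.0145, 0], [0, 0, 0], 0]
    - [[0.035, 0.0145, 0], [0, 0, 0], 0]
    - [[0.035, 0.0145, 0], [0, 0, 0], 0]
    - [[0.035, 0.0145, 0], [0, 0, 0], 0]
    - [[0.035, 0.0145, 0], [0, 0, 0], 0]

```text
clock: 1.3
position: [0.3304, -0.4595, 0.2224]
tool_rot: [-3.141, -0.0, 1.084]
wrist_force: [0.7, -0.5, 0.3]
grip_width: 1.002
finger_force: 0.0
```

jog_arm:
  rows:
    - [[0.034, 0.0143, 0], [0, 0, 0], 0]
    - [[0.034, 0.0143, 0], [0, 0, 0], 0]
    - [[0.034, 0.0143, 0], [0, 0, 0], 0]
    - [[0.034, 0.0143, 0], [0, 0, 0], 0]
    - [[0.034, 0.0143, 0.02], [0, 0, 0], 0]
    - [[0.034, 0.0143, 0.02], [0, 0, 0], 0]
    - [[0.034, 0.0143, 0.02], [0, 0, 0], 0]
    - [[0, 0, 0.03], [0, 0, 0], 0]
    - [[0, 0, 0.03], [0, 0, 0], 0]
    - [[0, 0, 0], [0, 0, 0], 0]
    - [[0, 0, 0], [0, 0, 0], 0]

```text
clock: 2.4
position: [0.5292, -0.2972, 0.1026]
tool_rot: [-3.14, -0.0, 1.084]
wrist_force: [0.0, 0.5, 0.3]
grip_width: 1.0
finger_force: 0.0
```

```bash
python3 - <<'E'
from h import *
print(monitor.sense()['position'],monitor.sense()['qpos'])
shot('side','side1')
E
```

```text
[ 0.52921781 -0.29723214  0.10262604] [ 0.6739179   0.52926544 -0.33215757  1.74313746  0.21059823  0.90555336
 -0.23397694]
```

View pics/side1.png

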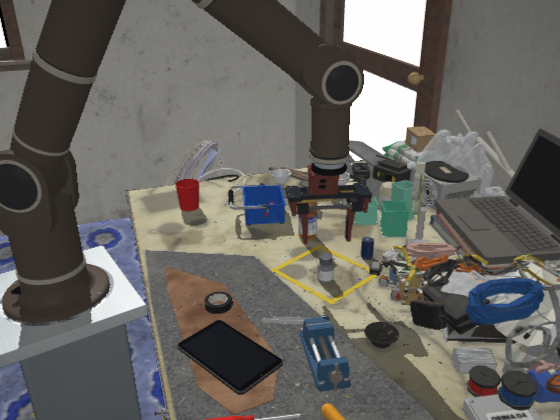

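The open fingers straddle the bottle (326,268) centrally, from above; descending.

jog_arm:
  rows:
    - [[0, 0.003, 0.025], [0, 0, 0], 0]
    - [[0, 0, 0.025], [0, 0, 0], 0]
    - [[0, 0, 0.02], [0, 0, 0], 0]
    - [[0, 0, 0.018], [0, 0, 0], 0]
    - [[0, 0, 0], [0, 0, 0], 0]
    - [[0, 0, 0], [0, 0, 0], 1]
    - [[0, 0, 0], [0, 0, 0], 1]
    - [[0, 0, 0], [0, 0, 0], 1]
    - [[0, 0, 0], [0, 0, 0], 1]
    - [[0, 0, 0], [0, 0, 0], 1]
    - [[0, 0, 0], [0, 0, 0], 1]
    - [[0, 0, 0], [0, 0, 0], 1]

```text
clock: 3.65
position: [0.5321, -0.2987, 0.0147]
tool_rot: [-3.142, 0.0, 1.084]
wrist_force: [-0.7, 0.6, 1.6]
grip_width: 0.411
finger_force: 30.0
```

jog_arm:
  rows:
    - [[0, 0, -0.02], [0, 0, 0], 1]
    - [[0, 0, -0.02], [0, 0, 0], 1]
    - [[0, 0, -0.02], [0, 0, 0], 1]
    - [[0.0232, -0.02, 0], [0, 0, 0], 1]
    - [[0.0232, -0.02, 0], [0, 0, 0], 1]
    - [[0.0232, -0.02, 0], [0, 0, 0], 1]
    - [[0.0232, -0.02, 0], [0, 0, 0], 1]
    - [[0.0232, -0.02, 0], [0, 0, 0], 1]
    - [[0.0232, -0.02, 0], [0, 0, 0], 1]
    - [[0.0232, -0.02, 0], [0, 0, 0], 1]
    - [[0, 0, 0], [0, 0, 0], 1]
    - [[0, 0, 0], [0, 0, 0], 1]

```text
clock: 4.85
position: [0.4845, -0.0894, 0.0748]
tool_rot: [3.141, 0.0, 1.085]
wrist_force: [0.4, -1.0, -0.5]
grip_width: 0.416
finger_force: 30.0
```

jog_arm:
  rows:
    - [[0, 0, 0.02], [0, 0, 0], 1]
    - [[0, 0, 0.015], [0, 0, 0], 1]
    - [[0, 0, 0.01], [0, 0, 0], 1]
    - [[0, 0, 0.005], [0, 0, 0], 1]
    - [[0, 0, 0.005], [0, 0, 0], 1]
    - [[0, 0, 0.004], [0, 0, 0], 1]
    - [[0, 0, 0], [0, 0, 0], 1]
    - [[0, 0, 0], [0, 0, 0], 1]

```text
clock: 5.65
position: [0.4846, -0.0896, 0.0159]
tool_rot: [3.141, -0.0, 1.084]
wrist_force: [-0.5, -0.5, -0.5]
grip_width: 0.419
finger_force: 30.0
```

Down to within about 1 mm of the table; press the last bit, release and rise.

jog_arm:
  rows:
    - [[0, 0, 0.001], [0, 0, 0], 1]
    - [[0, 0, 0], [0, 0, 0], 1]
    - [[0, 0, 0], [0, 0, 0], 0.3]
    - [[0, 0, 0], [0, 0, 0], 0.3]
    - [[0, 0, 0], [0, 0, 0], 0.3]
    - [[0, 0, 0], [0, 0, 0], 0.3]
    - [[0, 0, -0.02], [0, 0, 0], 0.3]
    - [[0, 0, -0.03], [0, 0, 0], 0.3]
    - [[0, 0, -0.04], [0, 0, 0], 0.3]
    - [[0, 0, -0.04], [0, 0, 0], 0.5]
    - [[0, 0, 0], [0, 0, 0], 0.6]

```text
clock: 6.75
position: [0.4875, -0.0898, 0.1495]
tool_rot: [3.133, -0.002, 1.084]
wrist_force: [-0.3, 0.5, 1.0]
grip_width: 0.561
finger_force: 0.0
```

```bash
python3 - <<'E'
from h import *
print(monitor.sense()['position'])
shot('side','side2')
E
```

```text
[ 0.48749325 -0.08980341  0.14952701]
```

View pics/side2.png

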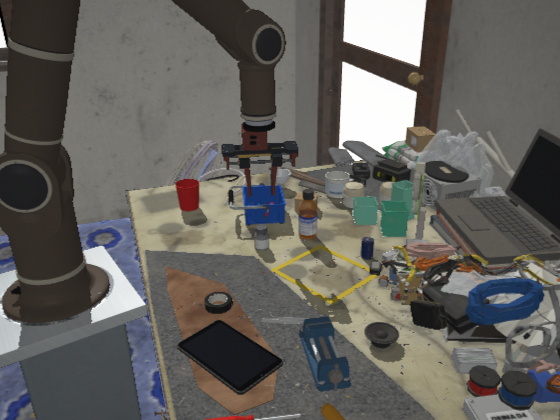

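The glue bottle stands upright at (262,238) outside the now empty bay. On to the sleeve.

jog_arm:
  rows:
    - [[0.0317, -0.0126, 0], [0, 0, 0], 0.58]
    - [[0.0317, -0.0126, 0], [0, 0, 0], 0.58]
    - [[0.0317, -0.0126, 0], [0, 0, 0], 0.58]
    - [[0.0317, -0.0126, 0], [0, 0, 0], 0.58]
    - [[0.0317, -0.0126, 0], [0, 0, 0], 0.58]
    - [[0.0317, -0.0126, 0], [0, 0, 0], 0.58]
    - [[0, 0, 0.03], [0, 0, 0], 0.58]
    - [[0, 0, 0.03], [0, 0, 0], 0.58]
    - [[0, 0, 0], [0, 0, 0], 0.58]
    - [[0, 0, 0], [0, 0, 0], 0.58]

```text
clock: 7.8
position: [0.5057, 0.1137, 0.0838]
tool_rot: [-3.139, 0.002, 1.084]
wrist_force: [0.5, -0.2, 0.6]
grip_width: 0.419
finger_force: 0.0
```

```bash
python3 - <<'E'
from h import *
s=monitor.sense();print(s['position'],s['tool_rot'],s['grip_width'])
p,d=shot('side','s3'); cv2.imwrite('pics/side3.png',cv2.resize(p[130:270,170:340,::-1],None,fx=4,fy=4))
E
```

```text
[0.50571874 0.11370443 0.0838393 ] [-3.13928925e+00  1.64744952e-03  1.08404675e+00] 0.4190266873895333
```

View pics/side3.png

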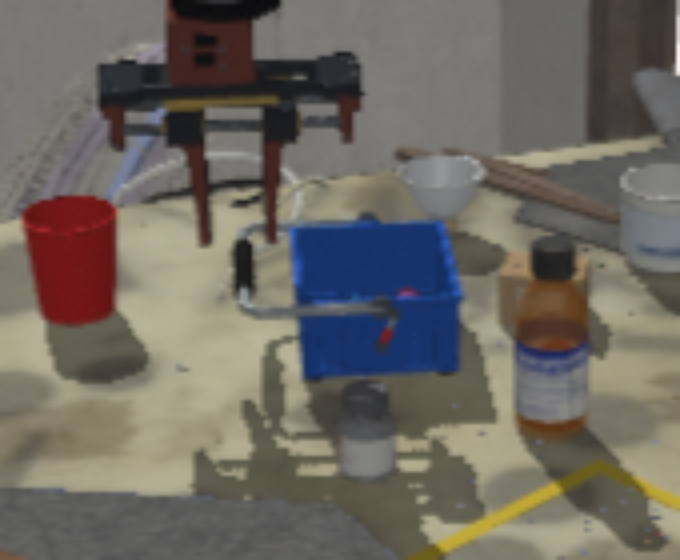

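The fingers straddle the black sleeve (243,265 in the crop). Small correction, lower, grip.

jog_arm:
  rows:
    - [[0.002, 0.0035, 0.01], [0, 0, 0], 0.58]
    - [[0, 0, 0.012], [0, 0, 0], 0.58]
    - [[0, 0, 0.012], [0, 0, 0], 0.58]
    - [[0, 0, 0.009], [0, 0, 0], 0.58]
    - [[0, 0, 0], [0, 0, 0], 0.58]
    - [[0, 0, 0], [0, 0, 0], 1]
    - [[0, 0, 0], [0, 0, 0], 1]
    - [[0, 0, 0], [0, 0, 0], 1]
    - [[0, 0, 0], [0, 0, 0], 1]
    - [[0, 0, 0], [0, 0, 0], 1]

```text
clock: 8.85
position: [0.5104, 0.1143, 0.0419]
tool_rot: [-3.141, -0.0, 1.084]
wrist_force: [-2.6, 0.5, 3.4]
grip_width: 0.158
finger_force: 30.0
```

jog_arm:
  rows:
    - [[0, 0.0004, -0.009], [0, 0, 0], 1]
    - [[0, 0.0013, -0.0089], [0, 0, 0], 1]
    - [[0, 0.0022, -0.0088], [0, 0, 0], 1]
    - [[0, 0.003, -0.0085], [0, 0, 0], 1]
    - [[0, 0.0039, -0.0082], [0, 0, 0], 1]
    - [[0, 0.0046, -0.0077], [0, 0, 0], 1]
    - [[0, 0.0054, -0.0072], [0, 0, 0], 1]
    - [[0, 0.0061, -0.0067], [0, 0, 0], 1]
    - [[0, 0, 0], [0, 0, 0], 1]
    - [[0, 0, 0], [0, 0, 0], 1]

```text
clock: 9.85
position: [0.5347, 0.1014, 0.1068]
tool_rot: [3.141, -0.0, 1.083]
wrist_force: [-3.1, 1.5, 2.8]
grip_width: 0.161
finger_force: 30.0
```

```bash
python3 - <<'E'
from h import *
s=monitor.sense();print(s['position'],s['tool_rot'],s['wrist_force'])
p,d=shot('side','s4'); cv2.imwrite('pics/side4.png',cv2.resize(p[130:270,170:340,::-1],None,fx=4,fy=4))
E
```

```text
[0.53469167 0.10142849 0.10680012] [ 3.14121138e+00 -4.64728789e-04  1.08347810e+00] [-3.08264252  1.47970125  2.77587256]
```

View pics/side4.png

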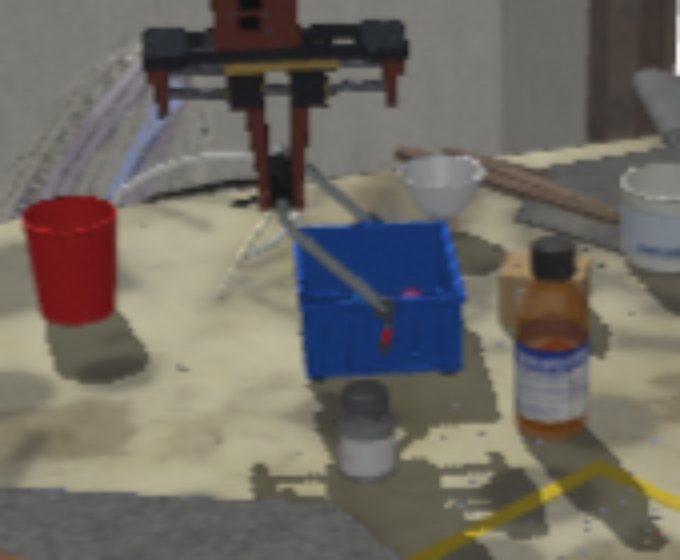

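The handle is at about 45° and the caddy stands level and nearly unmoved. Second half of the arc.

jog_arm:
  rows:
    - [[0, 0.0067, -0.0061], [0, 0, 0], 1]
    - [[0, 0.0072, -0.0054], [0, 0, 0], 1]
    - [[0, 0.0077, -0.0046], [0, 0, 0], 1]
    - [[0, 0.0082, -0.0039], [0, 0, 0], 1]
    - [[0, 0.0085, -0.003], [0, 0, 0], 1]
    - [[0, 0.0088, -0.0022], [0, 0, 0], 1]
    - [[0, 0.0089, -0.0013], [0, 0, 0], 1]
    - [[0, 0.009, -0.0004], [0, 0, 0], 1]
    - [[0, 0.003, 0], [0, 0, 0], 1]
    - [[0, 0, 0], [0, 0, 0], 1]
    - [[0, 0, 0], [0, 0, 0], 1]

```text
clock: 11.0
position: [0.5944, 0.0699, 0.1345]
tool_rot: [-3.141, 0.0, 1.084]
wrist_force: [-6.6, 1.0, 13.5]
grip_width: 0.163
finger_force: 30.0
```

```bash
python3 - <<'E'
from h import *
s=monitor.sense();print(s['position'],s['tool_rot'],s['wrist_force'])
p,d=shot('side','s5'); cv2.imwrite('pics/side5.png',cv2.resize(p[130:270,170:340,::-1],None,fx=4,fy=4))
E
```

```text
[0.59436984 0.06987348 0.13449027] [-3.14088492e+00  1.86989326e-04  1.08396911e+00] [-6.59551739  1.01842814 13.53732606]
```

View pics/side5.png

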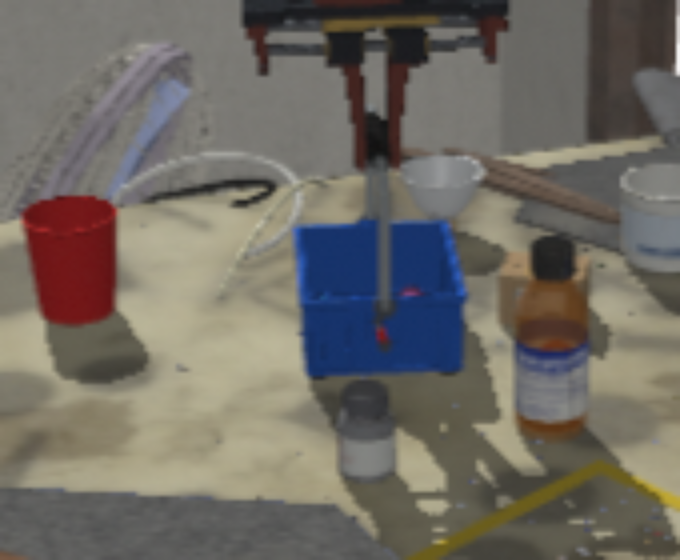

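The handle stands upright against its stop (the tool feels about 6 N resisting). Lifting.

jog_arm:
  rows:
    - [[0, 0, -0.003], [0, 0, 0], 1]
    - [[0, 0, -0.005], [0, 0, 0], 1]
    - [[0, 0, -0.008], [0, 0, 0], 1]
    - [[0, 0, -0.012], [0, 0, 0], 1]
    - [[0, 0, -0.015], [0, 0, 0], 1]
    - [[0, 0, -0.02], [0, 0, 0], 1]
    - [[0, 0, -0.02], [0, 0, 0], 1]
    - [[0, 0, -0.02], [0, 0, 0], 1]
    - [[0, 0, -0.02], [0, 0, 0], 1]
    - [[0, 0, -0.02], [0, 0, 0], 1]
    - [[0, 0, -0.015], [0, 0, 0], 1]
    - [[0, 0, -0.008], [0, 0, 0], 1]

```text
clock: 12.25
position: [0.5949, 0.0699, 0.3022]
tool_rot: [3.139, -0.002, 1.084]
wrist_force: [0.3, -0.7, -7.6]
grip_width: 0.161
finger_force: 30.0
```

```bash
python3 - <<'E'
from h import *
s=monitor.sense();print(s['position'],s['tool_rot'],s['wrist_force'])
p,d=shot('side','s6'); cv2.imwrite('pics/side6.png',cv2.resize(p[60:270,170:370,::-1],None,fx=2.8,fy=2.8))
E
```

```text
[0.59494721 0.06986159 0.30220351] [ 3.13911971e+00 -1.65700375e-03  1.08400928e+00] [ 0.25917024 -0.70898561 -7.60721467]
```

View pics/side6.png

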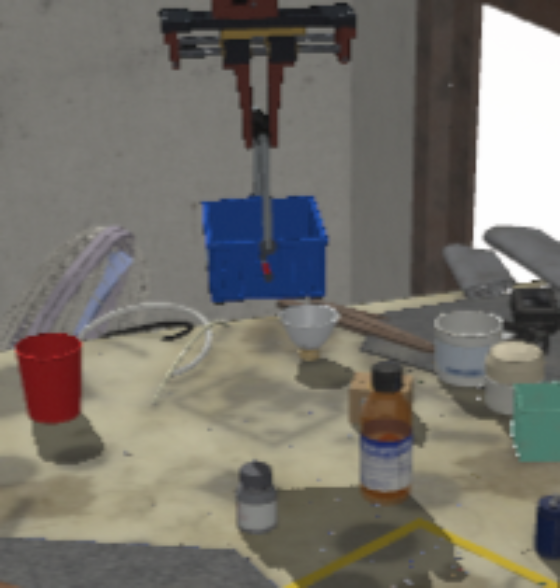

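The caddy hangs level, well clear (underside about 165 mm up), handle upright, empty patch beneath. Carrying over to the bay.

jog_arm:
  rows:
    - [[0, 0, -0.008], [0, 0, 0], 1]
    - [[-0.0047, 0.0017, -0.007], [0, 0, 0], 1]
    - [[-0.0094, 0.0035, 0], [0, 0, 0], 1]
    - [[-0.015, 0.0055, 0], [0, 0, 0], 1]
    - [[-0.0206, 0.0076, 0], [0, 0, 0], 1]
    - [[-0.0263, 0.0097, 0], [0, 0, 0], 1]
    - [[-0.03, 0.0111, 0], [0, 0, 0], 1]
    - [[-0.0338, 0.0125, 0], [0, 0, 0], 1]
    - [[-0.0338, 0.0125, 0], [0, 0, 0], 1]
    - [[-0.0338, 0.0125, 0], [0, 0, 0], 1]
    - [[-0.03, 0.0111, 0], [0, 0, 0], 1]
    - [[-0.0263, 0.0097, 0], [0, 0, 0], 1]

```text
clock: 13.5
position: [0.5554, -0.2131, 0.3139]
tool_rot: [-3.141, 0.002, 1.081]
wrist_force: [0.4, 0.1, -8.1]
grip_width: 0.162
finger_force: 30.0
```

jog_arm:
  rows:
    - [[-0.0206, 0.0076, 0], [0, 0, 0], 1]
    - [[-0.015, 0.0055, 0], [0, 0, 0], 1]
    - [[-0.0113, 0.0042, 0], [0, 0, 0], 1]
    - [[-0.0075, 0.0028, 0], [0, 0, 0], 1]
    - [[-0.0038, 0.0014, 0], [0, 0, -0.04], 1]
    - [[-0.0033, 0.0012, 0], [0, 0, -0.07], 1]
    - [[0, 0, 0], [0, 0, -0.1], 1]
    - [[0, 0, 0], [0, 0, -0.1], 1]
    - [[0, 0, 0], [0, 0, -0.1], 1]
    - [[0, 0, 0], [0, 0, -0.1], 1]
    - [[0, 0, 0], [0, 0, -0.1], 1]
    - [[0, 0, 0], [0, 0, -0.061], 1]

```text
clock: 14.7
position: [0.5489, -0.273, 0.3145]
tool_rot: [3.141, -0.001, 1.76]
wrist_force: [0.0, -0.1, -8.5]
grip_width: 0.162
finger_force: 30.0
```

jog_arm:
  rows:
    - [[0, 0, 0.01], [0, 0, 0], 1]
    - [[0, 0, 0.02], [0, 0, 0], 1]
    - [[0, 0, 0.03], [0, 0, 0], 1]
    - [[0, 0, 0.03], [0, 0, 0], 1]
    - [[0, 0, 0.025], [0, 0, 0], 1]
    - [[0, 0, 0.015], [0, 0, 0], 1]
    - [[0, 0, 0.01], [0, 0, 0], 1]
    - [[0, 0, 0], [0, 0, 0], 1]
    - [[0, 0, 0], [0, 0, 0], 1]
    - [[0, 0, 0], [0, 0, 0], 1]
    - [[0, 0, 0], [0, 0, 0], 1]

```text
clock: 15.8
position: [0.5492, -0.2743, 0.1757]
tool_rot: [3.14, 0.001, 1.755]
wrist_force: [0.0, -0.7, -8.2]
grip_width: 0.163
finger_force: 30.0
```

```bash
python3 - <<'E'
from h import *
s=monitor.sense();print(s['position'],s['tool_rot'],s['wrist_force'])
p,d=shot('top','t7'); P=points('top',d)
m=mask(p,(105,120,40),(125,255,255),(300,130,460,330)); v,u=np.nonzero(m); D=P[v,u]
k=(D[:,2]>.02)&(D[:,2]<.2); print(len(u),k.sum(),np.percentile(D[k,2],[1,10,50,90,99])); 
t=np.percentile(D[k,2],95); kk=k&(abs(D[:,2]-t)<.012); r=cv2.minAreaRect((D[kk,:2]*1000).astype(np.float32)); print(r,cv2.boxPoints(r).round())
p,d=shot('side','s7'); cv2.imwrite('pics/side7.png',np.vstack([cv2.resize(a,(560,290)) for a in (p[100:310,170:450,::-1],load('t7')[0][110:290,240:460,::-1])]))
E
```

```text
[ 0.5491873  -0.27429427  0.17568378] [3.14009469e+00 1.18778286e-03 1.75457155e+00] [ 0.0095119  -0.73444249 -8.19125653]
1777 1717 [0.03992691 0.04712889 0.0505345  0.10311818 0.10647781]
((550.6202392578125, -272.8464050292969), (113.93841552734375, 136.4453887939453), 10.573254585266113) [[ 482. -216.]
 [ 507. -350.]
 [ 619. -329.]
 [ 594. -195.]]
```

View pics/side7.png

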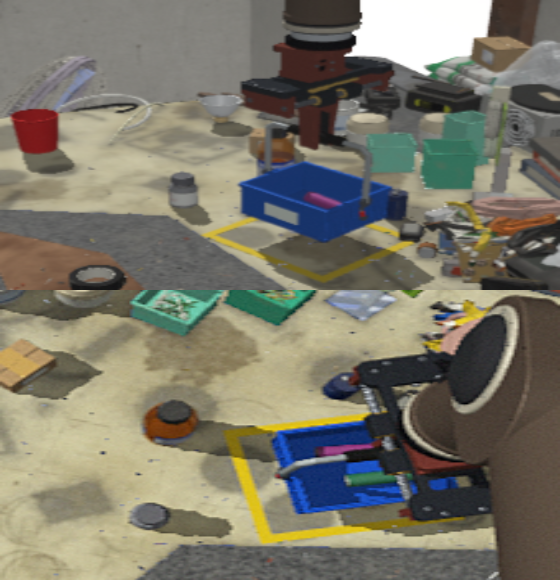

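The caddy hangs level, centred and squared over the bay with both cells inside. Setting it down slowly.

jog_arm:
  rows:
    - [[0, 0, 0.006], [0, 0, 0], 1]
    - [[0, 0, 0.008], [0, 0, 0], 1]
    - [[0, 0, 0.008], [0, 0, 0], 1]
    - [[0, 0, 0.006], [0, 0, 0], 1]
    - [[0, 0, 0.004], [0, 0, 0], 1]
    - [[0, 0, 0.002], [0, 0, 0], 1]
    - [[0, 0, 0.002], [0, 0, 0], 1]
    - [[0, 0, 0.002], [0, 0, 0], 1]
    - [[0, 0, 0], [0, 0, 0], 1]
    - [[0, 0, 0], [0, 0, 0], 1]

```text
clock: 16.9
position: [0.5487, -0.2741, 0.1367]
tool_rot: [3.141, 0.0, 1.755]
wrist_force: [0.3, 0.4, -8.0]
grip_width: 0.161
finger_force: 30.0
```

jog_arm:
  rows:
    - [[0, 0, 0.0015], [0, 0, 0], 1]
    - [[0, 0, 0.0015], [0, 0, 0], 1]
    - [[0, 0, 0], [0, 0, 0], 1]
    - [[0, 0, 0], [0, 0, 0], 1]

```text
clock: 17.3
position: [0.5493, -0.2741, 0.1342]
tool_rot: [3.14, 0.001, 1.755]
wrist_force: [0.5, 1.2, -2.1]
grip_width: 0.165
finger_force: 30.0
```

jog_arm:
  rows:
    - [[0, 0, 0.0006], [0, 0, 0], 1]
    - [[0, 0, 0], [0, 0, 0], 1]
    - [[0, 0, 0], [0, 0, 0], 0.6]
    - [[0, 0, 0], [0, 0, 0], 0.5]
    - [[0, 0, 0], [0, 0, 0], 0.5]
    - [[0, 0, 0], [0, 0, 0], 0.5]
    - [[0, 0, -0.01], [0, 0, 0], 0.5]
    - [[0, 0, -0.02], [0, 0, 0], 0.5]
    - [[0, 0, -0.03], [0, 0, 0], 0.5]
    - [[0, 0, -0.04], [0, 0, 0], 0.5]
    - [[0, 0, -0.04], [0, 0, 0], 0.5]
    - [[0, 0, -0.04], [0, 0, 0], 0.5]

```text
clock: 18.5
position: [0.5484, -0.2738, 0.3154]
tool_rot: [3.141, 0.0, 1.755]
wrist_force: [0.1, -1.2, 0.7]
grip_width: 0.502
finger_force: 0.0
```

jog_arm:
  rows:
    - [[0.02, -0.03, 0], [0, 0, 0], 0.5]
    - [[0.02, -0.03, 0], [0, 0, 0], 0.5]
    - [[0.02, -0.03, 0], [0, 0, 0], 0.5]
    - [[0.02, -0.03, 0], [0, 0, 0], 0.5]
    - [[0.02, -0.03, 0], [0, 0, 0], 0.5]
    - [[0, 0, 0], [0, 0, 0], 0.5]
    - [[0, 0, 0], [0, 0, 0], 0.5]

```text
clock: 19.2
position: [0.3829, -0.2033, 0.3142]
tool_rot: [3.14, 0.002, 1.754]
wrist_force: [0.2, 0.2, -0.3]
grip_width: 0.496
finger_force: 0.0
```

```bash
python3 - <<'E'
from h import *
p,d=shot('top','t8'); P=points('top',d)
m=mask(p,(105,120,40),(125,255,255),(300,170,440,300)); v,u=np.nonzero(m); D=P[v,u]
k=(D[:,2]>.05)&(D[:,2]<.075); r=cv2.minAreaRect((D[k,:2]*1000).astype(np.float32)); print(k.sum(),r,np.median(D[k,2]))
q,_=shot('side','s8'); cv2.imwrite('pics/fin8.png',np.vstack([cv2.resize(a,(560,290)) for a in (q[130:340,170:450,::-1],p[110:290,240:460,::-1])]))
E
```

```text
492 ((557.261474609375, -235.97134399414062), (183.72976684570312, 218.65907287597656), 24.636423110961914) 0.060917529362778666
```

View pics/fin8.png

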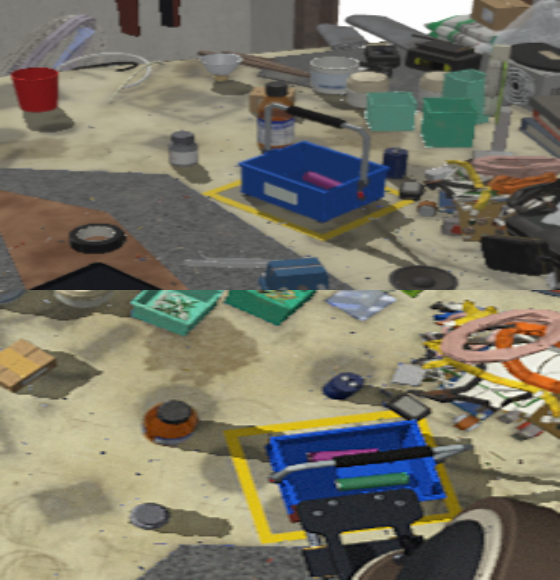

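The caddy stands level inside the tape, handle upright, both cells in it. The glue bottle, capacitor, amber bottle and carton are all standing, and the arm is clear. Handing in.

```bash
python3 -c "
from bench import robot
print(robot.sign_off())"
```

```text
the job is handed in; nothing more can be done
None
```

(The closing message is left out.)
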